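# Load the shaker from a pried-open sample case

## Robot

A 6-joint arm with a two-finger parallel gripper is mounted at the origin on the work surface. World frame = base frame: x ahead of the robot, y to its left, z up, the work surface at z = 0. Lengths are in m, angles in degrees, forces in N, time in s.
With the tool pointing down it reaches from about 0.35 to 0.875 m from the base axis. Payload 4.2 kg.
Tool frame: the origin (TCP) lies midway between the tips of the shut fingers; the grasp point (between the pads) lies 19 mm behind it; y points along the fingers, z is the direction in which the jaws open and shut, and the axes are right-handed (so a half turn about y gives the same grasp; the last joint's range is limited). The gripper opens to 87 mm and grips with 3 to 60 N. Pads are 19 mm wide; open, the fingers measure 117 mm over their backs; the gripper's body (75 mm by 190 mm) begins 51 mm behind the grasp point.
Start: joints at [90.562, 22.042, 0.453, 0, -68.411, -14.817], TCP at [0.154, 0.606, 0.223] pointing down, gripper open.
Joint ranges: [-179.83, 179.83], [-69.29, 118.12], [-61.27, 80.66], [-181.25, 117.63], [-171.15, -9.14], [-177.46, 177.46]. Speed limits (degrees/s): [159.86, 159.86, 180, 180, 180, 180].

## Interface

Orientations are given as [roll, pitch, yaw] about the fixed x, y, z axes, in that order (R = Rz(yaw) Ry(pitch) Rx(roll)).
In Python, from workcell import env gives the robot as it stands. The module is installed in compiled form; this text tells all that it offers. Calls block until the motion is done:
- env.goto(position, orientation): joint-space move of the TCP to a pose.
- env.move_straight(position, rotation=None, rate=0.15, force_limit=None): straight line of the TCP; rotation=None keeps the orientation; rate is the mean speed in m/s. With force_limit (N) it stops when the force on the tool has changed by that much, and returns True; else False.
- env.set_joints(angles): joint-space move.
- env.gripper_to(opening, grasp_force=None): opening from 0.0 (shut) to 1.0 (fully open); grasp_force is the grip in N (None keeps the last); returns when the fingers have stopped.
- env.dwell(seconds).
- env.inverse_kinematics(position, orientation): joint angles nearest the present ones, or None.
- env.read_state(): the state.
- env.grab_frame(name): name is "scene" or "side" or "wrist"; returns a dict with "image" (384x512x3 uint8, blue, green, red), "fx", "fy", "cx", "cy" (pixels), "position" and "orientation" of the camera in the world. Camera axes: x right, y up, looking along -z (the intrinsics and any distortion apply to the point x, -y, -z); pixel columns grow to the right and rows downward; lengths in m; the calibration is good to about 2 mm. A picture is of the moment at which its call begins. There is no depth.
A pose or a line that the arm cannot do raises env.Unreachable and nothing moves.
- env.close_job(): hands the job in, once; it reports no verdict.
Trained networks look in a picture, given as the dict that the camera call returned (one of the last four; its "shot" number tells which), for a name from the list of things; names that differ only in an ending like _2 or _b are one class to them, and where a whole thing is asked for, a point or a joint stands for the part that bears it (a point fixed in the world has none). Each returns a list of dicts, best first, with "score" (0 to 1); they miss things now and then, are a little off and sometimes report something else, mostly with a low value. They report only what shows in the picture. A call takes as long as a camera call. They do not tell look-alikes from the thing itself.
- env.search_frame(picture, thing): "xyz" ([x, y, z] in m, in world coordinates, good to about 4 mm: the middle of the surface that is visible of it).
- env.trace(picture, thing): "mask" (384x512 bool, what is visible of it).
The state is a dict: "clock": time; "joint_positions": joint angles; "qvel": joint speeds; "joint_torque": joint torques, N m; "position": TCP position; "tool_rot": TCP orientation; "force": force on the tool from outside, world axes, zero at the start; "wrist_torque": the same for the moment, N m; "opening": opening from 0.0 (shut) to 1.0 (fully open).
Only numpy, scipy, OpenCV 4.12 (cv2) and the standard library are available. Lean on these libraries where they do the work, as an engineer would, in place of code of your own. Each camera call takes 0.05 s, during which the arm holds its last target. There are 200 camera calls.

## Task

First put the spatula's blade in the notch at the middle of the flat sample case's front edge, lever the lid up by a good 2 cm with it, and swing the lid open past upright. Next turn the shaker's clamp knob anticlockwise to its loose end before the clamp bar is moved, then draw the bar back and move every bottle from the case onto the shaker platform, lying side by side, square to the bar and up against the back fence. Push the bar up snug against the bottles while the knob is still loose, then turn the knob clockwise to its tight end; leave the lid open, the spatula lying back on its rubber mat and the other things on the bench where they stand.

Things in the scene. Friction and masses are not known exactly. Their poses are not given: they have to be found in the camera images.
- case: Flat grey case, fixed, 150 (x) by 292 (y) by 60 mm high, with an aluminium lid. Origin: centre of its underside; front wall at x = -75 mm towards the robot, lid hinge at x = +75. Walls, floor 5 mm. Bottles lie in it along x in lanes at about y = -96, -32, +32, +96 mm, some empty. Pry notch in the middle of the front wall: 60 mm wide (y), from z = 51 up to the lid's underside at z = 60 mm; a dark mark on the lid shows it.
- notch (a point): Middle of the pry notch, on the outer face of the case's front wall (case x = -75, y = 0, z = 55.5 mm). Axes as the case. The blade goes in along +x.
- lid (a joint): Angle of the lid (rad): 0 shut, grows as its front edge rises, stops at 1.9 (leaning back past upright). Plate 150 x 292 x 6 mm, 0.15 kg, without handle, flush with the case's front and sides. Its stiff hinge holds it wherever it is left; lifting the front edge takes about 2 N.
- lid_hinge (a point): Middle of the lid's hinge axis, at the underside of the lid (case x = +75, y = 0, z = 60 mm). The axis lies along the case's y.
- lid_edge (a point): Middle of the lid's front edge, on its underside, 150 mm from the hinge axis; moves with the lid.
- spatula: Spatula: wooden handle 100 x 28 x 22 mm, flat steel blade 80 long, 30 wide, 3 mm thick at mid-height of the handle; 90 g; lies flat with its 28 mm width level, either face up. Origin: centre of the handle; x along the tool to the tip, z normal to the blade. Handle from x = -50 to +50 mm, blade from +50 to +130 mm.
- spatula_tip (a point): Middle of the blade's end edge, at x = +130 mm of the spatula.
- mat: Black rubber mat fixed to the bench, 90 (its x) by 260 (its y) by 3 mm thick, where the spatula lies along y and belongs. Origin: centre of its underside.
- shaker: Orbital shaker, fixed, standing still. Origin: centre of its underside, z up, front (-x) to the robot. Flat platform 215 (x) by 250 (y) mm, top at z = 75 mm. Back fence along y on its far side: face towards the robot at x = +97.5 mm, 30 mm high above the platform. A clamp bar along y slides in x in front of the fence.
- bar (a joint): Clamp bar position (m), 0 to 0.115, growing as it is drawn from the fence towards the robot. Gap from fence to bar: 50 mm plus this; snug on the 116 mm bottles it reads 0.066. Bar 30 mm thick (x), 250 long (y), top 42.5 mm above the platform. Slides with 7 N of friction, moved by its knob or pushed. The tight knob does not really hold it here: loosen it first all the same.
- bar_mid (a point): Middle of the top face of the clamp bar, on the knob's axis; moves with the bar. Axes as the shaker.
- knob (a joint): Angle of the clamp knob on the middle of the bar (rad): 0 at its loose end (fully anticlockwise seen from above), 2.0 at its tight end (fully clockwise). Loose means below 0.4, tight above 1.4. Friction about 0.06 N m.
- knob_grip (a point): On the knob's axis at the height to grip, 28 mm above the bar's top. Upright wing grip 54 mm long, 14 mm thick, 30 mm high, its underside 11 mm above the bar's top. The wing lies along this point's x axis, which is the shaker's x axis at knob angle 0 and turns with the knob.
- wash_bottle: White wash bottle with a bent yellow spout, 68 mm diameter, 190 mm tall. Origin at the centre of its base. Bystander.
- tissue_box: Green tissue box 220 x 110 x 80 mm. Origin at the centre of its underside. Bystander.
- jar: Glass jar with a steel cap, 70 mm diameter, 90 mm tall. Origin at the centre of its base. Bystander.
- bottle1: Square white plastic bottle lying on its side: body 92 x 36 x 36 mm, round black cap 28 mm across and 24 mm long, 116 mm overall; about 0.13 kg; starts in the case. Origin: on its long axis, midway along the 116 mm; x along the axis towards the cap. It may lie on any side, cap either way round. Only two or three of the four are present.
- bottle2: Square white plastic bottle lying on its side: body 92 x 36 x 36 mm, round black cap 28 mm across and 24 mm long, 116 mm overall; about 0.13 kg; starts in the case. Origin: on its long axis, midway along the 116 mm; x along the axis towards the cap. It may lie on any side, cap either way round. Only two or three of the four are present.
- bottle3: Square white plastic bottle lying on its side: body 92 x 36 x 36 mm, round black cap 28 mm across and 24 mm long, 116 mm overall; about 0.13 kg; starts in the case. Origin: on its long axis, midway along the 116 mm; x along the axis towards the cap. It may lie on any side, cap either way round. Only two or three of the four are present.
- bottle4: Square white plastic bottle lying on its side: body 92 x 36 x 36 mm, round black cap 28 mm across and 24 mm long, 116 mm overall; about 0.13 kg; starts in the case. Origin: on its long axis, midway along the 116 mm; x along the axis towards the cap. It may lie on any side, cap either way round. Only two or three of the four are present.
Not all that is in view belongs to the job. Several things have the shape of the spatula; the one meant has the colours described above.

How it is judged (in metres and radians):
On the way, in this order (a step that is already met when the one before it is completed fails the run):
1. the lid's front edge is levered up (lid over 0.12 rad) by the spatula, its blade tip within 70 mm of the middle of the lid's front edge and pressing on it (value of joint lid above 0.12 rad and contact force between spatula and case above 0.2 N and distance between spatula_tip and lid_edge below 0.07 m), for 0.1 s.
2. the clamp knob is loosened (below 0.4 rad) with the bar still within 12 mm of where it was (value of joint knob below 0.4 rad and distance of bar_mid from where it was at the start of the episode below 0.012 m), for 0.1 s.
3. every bottle lies on the platform against the back fence, square to the bar, and the bar is snug against them with the knob still loose (below 0.6 rad) (x of bottle1 in the frame of shaker between 0.028 and 0.046 m and y of bottle1 in the frame of shaker between -0.108 and 0.108 m and z of bottle1 in the frame of shaker between 0.086 and 0.101 m and angle between the x axis of each of bottle1, bottle2, bottle3, bottle4 and the x axis of shaker, either way round below 0.12 rad and x of bottle2 in the frame of shaker between 0.028 and 0.046 m and y of bottle2 in the frame of shaker between -0.108 and 0.108 m and z of bottle2 in the frame of shaker between 0.086 and 0.101 m and x of bottle3 in the frame of shaker between 0.028 and 0.046 m and y of bottle3 in the frame of shaker between -0.108 and 0.108 m and z of bottle3 in the frame of shaker between 0.086 and 0.101 m and x of bottle4 in the frame of shaker between 0.028 and 0.046 m and y of bottle4 in the frame of shaker between -0.108 and 0.108 m and z of bottle4 in the frame of shaker between 0.086 and 0.101 m and value of joint bar between 0.061 and 0.072 m and value of joint knob below 0.6 rad), for 0.1 s.
At the end, for the whole second after the job is handed in: Every bottle lies on the platform within 9 mm of touching the fence, square within 0.12 rad, within 108 mm of its middle line; bar at 0.061 to 0.072, knob over 1.4, lid over 1.5; spatula's handle centre and tip over the mat, below 24 mm; all at rest (x of bottle1 in the frame of shaker between 0.028 and 0.046 m and y of bottle1 in the frame of shaker between -0.108 and 0.108 m and z of bottle1 in the frame of shaker between 0.086 and 0.101 m and angle between the x axis of each of bottle1, bottle2, bottle3, bottle4 and the x axis of shaker, either way round below 0.12 rad and x of bottle2 in the frame of shaker between 0.028 and 0.046 m and y of bottle2 in the frame of shaker between -0.108 and 0.108 m and z of bottle2 in the frame of shaker between 0.086 and 0.101 m and x of bottle3 in the frame of shaker between 0.028 and 0.046 m and y of bottle3 in the frame of shaker between -0.108 and 0.108 m and z of bottle3 in the frame of shaker between 0.086 and 0.101 m and x of bottle4 in the frame of shaker between 0.028 and 0.046 m and y of bottle4 in the frame of shaker between -0.108 and 0.108 m and z of bottle4 in the frame of shaker between 0.086 and 0.101 m and value of joint bar between 0.061 and 0.072 m and value of joint knob above 1.4 rad and value of joint lid above 1.5 rad and x of spatula in the frame of mat between -0.046 and 0.046 m and y of spatula in the frame of mat between -0.131 and 0.131 m and z of each of spatula, spatula_tip in the frame of mat below 0.024 m and x of spatula_tip in the frame of mat between -0.046 and 0.046 m and y of spatula_tip in the frame of mat between -0.131 and 0.131 m and linear speed of each of bottle1, bottle2, bottle3, bottle4, spatula below 0.03 m/s).
It fails at once if the wash bottle is moved more than 30 mm (distance of wash_bottle from where it was at the start of the episode above 0.03 m).
It fails at once if the tissue box is moved more than 30 mm (distance of tissue_box from where it was at the start of the episode above 0.03 m).
It fails at once if the jar is moved more than 30 mm (distance of jar from where it was at the start of the episode above 0.03 m).
Of bottle1, bottle2, bottle3, bottle4 only 2 to 3 are there at a start; the rules pass over those that are not, and their reading is None.
At some moment in a run one of spatula may be knocked a few centimetres aside while the robot is not near it.
Once in a run the grip may slacken for a moment while it holds something.
It also fails if it takes over 210 s, if anything falls off the work surface, if the arm or the gripper's body presses on something with over 40 N, if the wrist force passes 120 N, or if a joint passes its speed limit or range.

## Working session

There is one attempt and no reset: what is moved stays moved. The work goes in short steps, each a Python script; the robot and the scene stay as the last script left them, time stands still between calls to the robot, and variables do not carry over. Pictures are saved under pics/ and viewed, about 12 in all and at most 16, crops included, and the job is handed in when it is done.

```bash
mkdir -p pics; cat > h.py <<'E'
import numpy as np, cv2
from scipy.spatial.transform import Rotation as R
from workcell import env
def cam(f):
    return np.array(f["position"]), f["orientation"]
def Rm(o):
    o=np.array(o,float)
    return o if o.shape==(3,3) else R.from_euler('xyz',o,degrees=True).as_matrix()
def ray(f,u,v):
    d=np.array([(u-f["cx"])/f["fx"],-(v-f["cy"])/f["fy"],-1.])
    return np.array(f["position"]),Rm(f["orientation"])@d
def atz(f,u,v,z):
    p,d=ray(f,u,v); return p+d*(z-p[2])/d[2]
def proj(f,P):
    c=Rm(f["orientation"]).T@(np.array(P)-np.array(f["position"]))
    return f["cx"]+f["fx"]*c[0]/-c[2], f["cy"]-f["fy"]*c[1]/-c[2]
def save(f,n): cv2.imwrite(f"pics/{n}.png",f["image"])
E
python3 - <<'E'
from h import *
s=env.read_state(); print(s)
fs={n:env.grab_frame(n) for n in("scene","side")}
for n,f in fs.items():
    print(n,{k:v for k,v in f.items() if k!="image"})
    for t in["case","notch","lid_hinge","spatula","spatula_tip","mat","shaker","bar_mid","knob_grip","wash_bottle","tissue_box","jar","bottle1"]:
        try: r=env.search_frame(f,t)
        except Exception as e: r=[];print(t,e)
        print(t,[(np.round(q["xyz"],3).tolist(),round(q["score"],2),[int(x) for x in proj(f,q["xyz"])]) for q in r[:5]])
cv2.imwrite("pics/a.png",cv2.resize(np.vstack([fs["scene"]["image"],fs["side"]["image"]]),(400,600)) if 0 else fs["scene"]["image"])
save(fs["side"],"b")
E
```

```text
{'clock': 0.0, 'joint_positions': array([ 9.05631187e+01,  2.20916617e+01,  3.79050166e-01, -2.94983035e-02,
       -6.84120801e+01, -1.48158806e+01]), 'qvel': array([-0.0726573 , -0.05963177,  0.05748957,  0.00486779, -0.06627991,
        0.06735997]), 'joint_torque': array([-7.40115120e-04, -3.90666318e+01,  1.87400794e+01,  4.22002405e+00,
        1.09501585e-02, -1.91329586e-04]), 'position': array([0.15371302, 0.60516926, 0.22144383]), 'tool_rot': array([-8.98724436e+01,  5.39173094e-03,  1.65736361e+02]), 'force': array([-7.50124702e-01,  1.86987071e-01,  4.97727024e-04]), 'wrist_torque': array([ 0.02354909, -0.05592094,  0.00977315]), 'opening': 1.0011807030003257}
scene {'fx': 385.1439405761793, 'fy': 385.1439405761793, 'cx': 255.31122154749562, 'cy': 196.34125431342883, 'position': array([ 1.1452186 , -0.72040352,  0.79953265]), 'orientation': array([53.3923942 ,  0.99089308, 39.0709122 ]), 'shot': 1}
case [([0.652, 0.156, 0.069], 0.94, [312, 194])]
notch [([0.651, 0.154, 0.062], 0.81, [311, 196]), ([0.636, 0.187, 0.062], 0.3, [313, 189]), ([0.55, 0.476, 0.069], 0.18, [334, 
[... 1285 characters left out ...]
)]
spatula [([0.345, -0.241, 0.022], 0.94, [252, 288]), ([0.314, 0.352, 0.014], 0.76, [160, 179]), ([0.412, 0.019, 0.018], 0.6, [227, 223])]
spatula_tip [([0.341, -0.242, 0.021], 0.73, [251, 289]), ([0.417, 0.021, 0.022], 0.72, [228, 222]), ([0.308, 0.356, 0.014], 0.68, [159, 179])]
mat [([0.397, 0.04, 0.002], 0.64, [220, 224])]
shaker [([0.61, -0.231, 0.08], 0.61, [321, 235]), ([0.782, -0.026, 0.07], 0.53, [320, 180])]
bar_mid [([0.636, -0.23, 0.12], 0.93, [329, 223])]
knob_grip [([0.638, -0.219, 0.154], 0.72, [329, 213])]
wash_bottle [([0.535, -0.516, 0.101], 0.61, [371, 314])]
tissue_box [([0.514, 0.478, 0.079], 0.69, [191, 132])]
jar [([0.78, -0.026, 0.068], 0.74, [320, 181])]
bottle1 []
```

View pics/a.png

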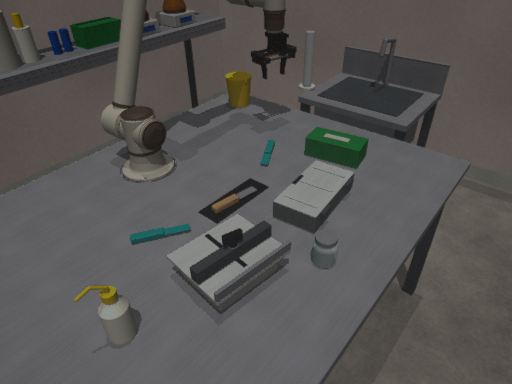

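View pics/b.png

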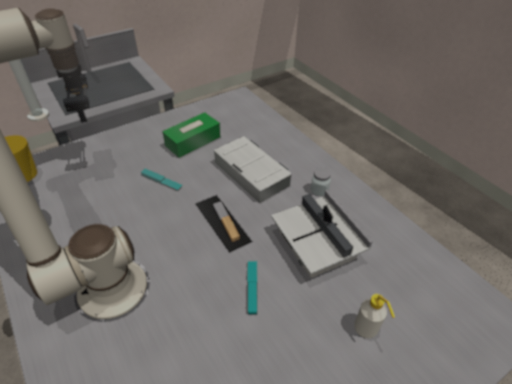

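Look-alikes for the spatula (scene image): teal at (160,234), teal at (268,153), and the wooden/steel one on the black mat at (230,203). By the description I choose the wooden one and look at it close up with the wrist camera.

```bash
python3 - <<'E'
from h import *
ims=[]
for i,(p,ts) in enumerate([((0.40,0.04,0.36),["spatula","spatula_tip","mat"]),((0.60,0.17,0.40),["case","notch","lid_edge","lid_hinge"]),((0.62,-0.23,0.45),["shaker","bar_mid","knob_grip"])]):
    env.goto(p,[-90,0,90])
    env.dwell(.3)
    f=env.grab_frame("wrist"); save(f,f"w{i}"); ims.append(f["image"])
    print(i,{k:v for k,v in f.items() if k!="image"})
    import pickle; pickle.dump(f,open(f"w{i}.pkl","wb"))
    for t in ts:
        r=env.search_frame(f,t)
        print(t,[(np.round(q["xyz"],3).tolist(),round(q["score"],2),[int(x) for x in proj(f,q["xyz"])]) for q in r[:3]])
c=np.hstack(ims[:2]); cv2.imwrite("pics/c.png",cv2.resize(np.vstack([c,np.hstack([ims[2],ims[2]*0])]),(800,600)))
E
```

```text
0 {'fx': 264.76556744461567, 'fy': 264.76556744461567, 'cx': 256.20454375735227, 'cy': 191.6475710888983, 'position': array([ 0.3990071 , -0.03156614,  0.52298529]), 'orientation': array([-1.53613958e+01,  2.31344523e-03, -1.79966307e+02]), 'shot': 3}
spatula [([0.413, 0.026, 0.022], 0.83, [248, 150]), ([0.334, 0.309, 0.008], 0.75, [285, 278]), ([0.611, 0.117, 0.066], 0.64, [139, 203])]
spatula_tip [([0.414, 0.031, 0.022], 0.9, [248, 153]), ([0.339, 0.307, 0.015], 0.67, [283, 279])]
mat [([0.402, 0.032, 0.004], 0.63, [254, 152]), ([0.611, 0.115, 0.067], 0.34, [138, 203])]
1 {'fx': 264.76556744461567, 'fy': 264.76556744461567, 'cx': 256.20454375735227, 'cy': 191.6475710888983, 'position': array([0.59799108, 0.09746376, 0.56410549]), 'orientation': array([-1.54145659e+01,  9.47567108e-02,  1.79987069e+02]), 'shot': 4}
case [([0.629, 0.19, 0.064], 0.65, [240, 168])]
notch [([0.631, 0.187, 0.064], 0.61, [239, 167]), ([0.573, -0.08, 0.073], 0.56, [272, 4])]
lid_edge [([0.632, 0.188, 0.064], 0.71, [239, 167]), ([0.628, 0.186, 0.065], 0.35, [240, 166])]
lid_hinge [([0.629, 0.183, 0.07], 0.57, [239, 165])]
2 {'fx': 264.76556744461567, 'fy': 264.76556744461567, 'cx': 256.20454375735227, 'cy': 191.6475710888983, 'position': array([ 0.61916302, -0.30108658,  0.61311051]), 'orientation': array([-1.53728535e+01,  1.89046992e-02, -1.79929861e+02]), 'shot': 5}
shaker [([0.623, -0.218, 0.076], 0.57, [254, 160])]
bar_mid [([0.632, -0.228, 0.117], 0.81, [249, 159])]
knob_grip [([0.64, -0.21, 0.158], 0.65, [244, 172]), ([0.648, 0.076, 0.067], 0.5, [244, 284])]
```

View pics/c.png

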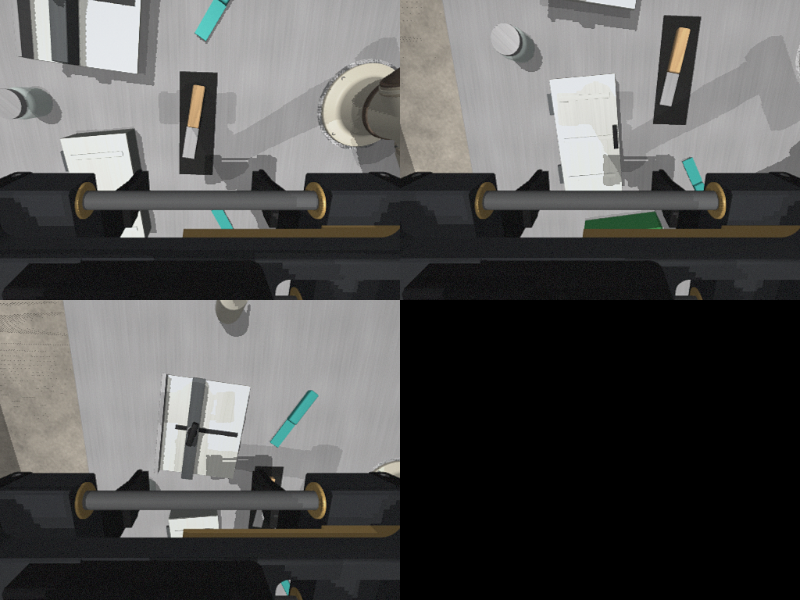

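```bash
cat > fit.py <<'E'
from h import *
from scipy.optimize import minimize
def box(x0,x1,y0,y1,z0,z1): return np.array([[x,y,z] for x in(x0,x1) for y in(y0,y1) for z in(z0,z1)])
S=8
def render(f,parts,q):
    m=np.zeros((384*2,512*2),np.uint8); c,s=np.cos(q[2]),np.sin(q[2])
    for b in parts(q):
        P=np.c_[q[0]+c*b[:,0]-s*b[:,1],q[1]+s*b[:,0]+c*b[:,1],b[:,2]]
        uv=np.array([proj(f,p) for p in P])*2+.5
        h=cv2.convexHull((uv*256).astype(np.int32).reshape(-1,1,2)//1)
        cv2.fillConvexPoly(m,h,255,lineType=cv2.LINE_AA,shift=8)
    return cv2.resize(m,(512,384),interpolation=cv2.INTER_AREA)/255.
def fit(views,parts,q0,steps=(.01,.01,.05)):
    def cost(q):
        c=0
        for f,m in views:
            r=render(f,parts,q); c+=1-np.minimum(r,m).sum()/np.maximum(r,m).sum()
        return c/len(views)
    n=len(q0); sim=np.vstack([q0]+[np.array(q0)+np.eye(n)[i]*((list(steps)+[.01])[i]) for i in range(n)])
    r=minimize(cost,q0,method='Nelder-Mead',options=dict(initial_simplex=sim,xatol=1e-4,fatol=1e-5,maxiter=250))
    return r.x,r.fun
def mask(f,t,near=None):
    rs=env.trace(f,t)
    if not rs: return None
    if near is not None: # pick the one nearest to pixel
        rs=sorted(rs,key=lambda r:np.hypot(*(np.argwhere(r["mask"]).mean(0)[::-1]-near)))
    return rs[0]["mask"].astype(float)
case=lambda q:[box(-.075,.075,-.146,.146,0,.066)]
matp=lambda q:[box(-.045,.045,-.13,.13,0,.003)]
shak=lambda q:[box(-.1075,.1075,-.125,.125,0,.075),box(.0975,.1075,-.125,.125,.075,.105),box(.0475-q[3]-.03,.0475-q[3],-.125,.125,.075,.1175)]
E
python3 - <<'E'
from fit import *
import pickle
fs=[env.grab_frame(n) for n in("scene","side")]
M={}
for t in("case","mat","spatula","shaker","bar_mid","knob_grip"):
    M[t]=[]
    for f in fs:
        near=proj(f,[.415,.02,.012]) if t=="spatula" else None
        M[t].append(mask(f,t,near))
    print(t,[None if m is None else int(m.sum()) for m in M[t]])
pickle.dump((fs,M),open("sc.pkl","wb"))
V=lambda *ts:[(f,np.max([M[t][i] for t in ts if M[t][i] is not None],axis=0)) for i,f in enumerate(fs)]
def go(n,v,p,q):
    print(n,*[np.round(x,4) for x in fit(v,p,q)],[np.round(fit([a],p,q)[0],4).tolist() for a in v])
go("case",V("case"),case,[.63,.18,0.1])
go("mat",V("mat","spatula"),matp,[.41,.04,0.1])
go("shaker",V("shaker","bar_mid","knob_grip"),shak,[.62,-.23,-.1,.03])
o=[]
for f,ts in zip(fs,[("case",)]*2):
    i=fs.index(next(g for g in fs if g is f)) if 0 else [g is f for g in fs].index(True)
    im=f["image"].copy()
    for t,c in zip(("case","mat","spatula","shaker","bar_mid","knob_grip"),[(0,0,255),(0,255,0),(255,0,0),(0,255,255),(255,0,255),(255,255,0)]):
        m=M[t][i]
        if m is None: continue
        cs,_=cv2.findContours(m.astype(np.uint8),0,2); cv2.drawContours(im,cs,-1,c,1)
    o.append(im)
a=cv2.resize(o[0][120:310,140:390],None,fx=1.55*1,fy=1.55,interpolation=2);b=cv2.resize(o[1][120:310,140:390],None,fx=1.55,fy=1.55,interpolation=2)
ws=[pickle.load(open(f"w{i}.pkl","rb"))["image"] for i in(1,2)]
w=np.hstack([cv2.resize(x[90-30*0 if k else 80:250,190:330] if k else x[80:250,170:310],(387,294)) for k,x in enumerate(ws)])
cv2.imwrite("pics/d.png",np.vstack([np.hstack([a,b])[:,:774],w[:,:774]]))
E
```

```text
case [3514, 2913]
mat [721, 1110]
spatula [427, 411]
shaker [6676, 5050]
bar_mid [1897, 1057]
knob_grip [242, 143]
case [0.633  0.2073 0.0875] 0.0397 [[0.6327, 0.2056, 0.0958], [0.634, 0.2092, 0.0801]]
mat [ 0.4108  0.0529 -0.0278] 0.098 [[0.4084, 0.0534, -0.0451], [0.4112, 0.0526, -0.0298]]
shaker [ 0.6242 -0.1921 -0.1441  0.0145] 0.1737 [[0.6021, -0.1814, -0.1461, 0.0049], [0.6464, -0.1866, -0.1735, 0.0285]]
```

View pics/d.png

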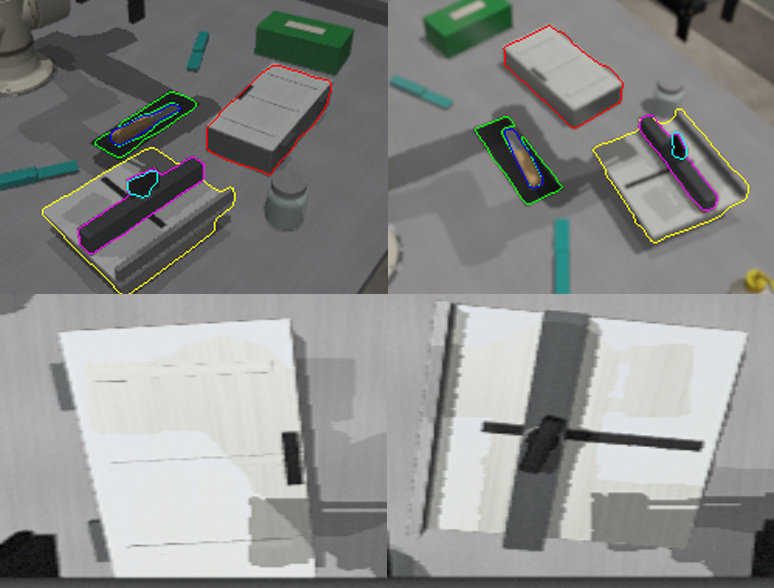

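```bash
python3 - <<'E'
from fit import *
import pickle
w0,w1,w2=[pickle.load(open(f"w{i}.pkl","rb")) for i in range(3)]
p=lambda f,u,v,z:np.round(atz(f,u,v,z),4)[:2]
a,b,m=p(w1,192.4,102,.066),p(w1,274.9,95,.066),p(w1,275.3,174.9,.066); print("case far corner",a,"near",b,"mark",m)
for n,q in zip(("pred far","near","mark"),([.075,-.146],[-.075,-.146],[-.07,0])):
    c,s=np.cos(.0875),np.sin(.0875); print(n,np.round([.633+c*q[0]-s*q[1],.2073+s*q[0]+c*q[1]],4))
print("shaker front corners",p(w2,320.2,110.7,.075),p(w2,299.6,228.2,.075),"back-left",p(w2,203.7,218.4,.075))
print("mat",[p(w0,u*1.28,v*1.28,.003) for u,v in((182,72),(217,75),(213,175),(179,172))])
# spatula colours in w0
im=w0["image"]; hsv=cv2.cvtColor(im,cv2.COLOR_BGR2HSV)[80:240,215:290]
wood=(hsv[...,0]>5)&(hsv[...,0]<25)&(hsv[...,1]>90)&(hsv[...,2]>90)
blade=(hsv[...,1]<60)&(hsv[...,2]>90)
n,l,st,ce=cv2.connectedComponentsWithStats(wood.astype(np.uint8)); k=1+np.argmax(st[1:,4]); 
def rect(msk,z):
    pts=np.argwhere(msk)[:,::-1]+[215,80]; W=np.array([atz(w0,*q,z)[:2] for q in pts]).astype(np.float32); return cv2.minAreaRect(W)
print("handle",rect(l==k,.020),st[k])
near=cv2.dilate((l==k).astype(np.uint8),np.ones((5,5)))
n,l2,st,ce=cv2.connectedComponentsWithStats(blade.astype(np.uint8))
for j in range(1,n):
    if 60<st[j,4]<2000 : print("blade?",rect(l2==j,.014),st[j])
E
```

```text
case far corner [0.7127 0.0688] near [0.5657 0.0571] mark [0.5622 0.2015]
pred far [0.7205 0.0684]
near [0.571  0.0553]
mark [0.5633 0.2012]
shaker front corners [ 0.4949 -0.3165] [ 0.524  -0.0702] back-left [ 0.7329 -0.0928]
mat [array([ 0.442 , -0.0792]), array([ 0.3591, -0.0725]), array([0.3643, 0.182 ]), array([0.4558, 0.1734])]
handle ((0.4099949300289154, -0.00018291175365447998), (0.09956230223178864, 0.02866980992257595), 80.97986602783203) [ 25  28  22  56 829]
blade? ((0.42462173104286194, 0.09013232588768005), (0.0804172232747078, 0.031921181827783585), 80.93193817138672) [ 18  82  22  41 643]
```

Picture check: case front mark at wrist crop (291,458). The shaker bar is near mid-platform, and the wing is turned about 80–100° from the slot. The wooden spatula lies on the mat with its tip toward +y. Now grasping it.

```bash
python3 - <<'E'
from h import *
d=np.array([.157,.9876]); c=np.array([.410,0.])+.025*d
env.goto([c[0],c[1],.15],[-90,0,81])
env.gripper_to(0.7)
env.move_straight([c[0],c[1],.0065],rate=.08,force_limit=8)
print(env.read_state()["position"])
env.gripper_to(0.,60); env.dwell(.3)
s=env.read_state(); print(s["opening"],s["force"])
env.move_straight([c[0],c[1],.17],rate=.1); env.dwell(.3)
s=env.read_state(); print(s["opening"],s["opening"]*87,s["force"],s["position"],s["tool_rot"])
a=np.deg2rad(4.7); ex=np.array([np.cos(a),np.sin(a)]); cc=np.array([.630,.207])
tip=cc+ex*(-.075-.05); t=tip-ex*.105
env.goto([t[0],t[1],.17],[-90,0,4.7])
env.move_straight([t[0],t[1],.0545-.0075],rate=.1); env.dwell(.3)
fs=[env.grab_frame(n) for n in("scene","side","wrist")]
o=[]
for f in fs:
    u,v=map(int,proj(f,[*tip,.0545])); print(u,v, [(np.round(q["xyz"],3).tolist(),round(q["score"],2)) for q in env.search_frame(f,"spatula_tip")[:3]])
    im=f["image"].copy(); cv2.circle(im,(u,v),1,(0,0,255),-1); 
    nt=cc-ex*.075; cv2.circle(im,tuple(map(int,np.round(proj(f,[*nt,.0555])))),1,(255,0,255),-1)
    u=min(max(u,66),445);v=min(max(v,66),318); o.append(cv2.resize(im[v-65:v+65,u-65:u+65],(400,400) if 0 else (266,400-134),interpolation=2))
cv2.imwrite("pics/e.png",np.hstack(o))
E
```

```text
[0.41420897 0.02482731 0.00684069]
0.3189813158919514 [-0.33689284 -0.15688707  0.09505823]
0.3191185534900261 27.763314153632273 [-0.41855004  0.21912754 -0.25832197] [0.413858   0.02464668 0.16979866] [-8.99768767e+01  1.63242779e-02  8.09974487e+01]
282 176 [([0.349, -0.247, 0.01], 0.8), ([0.437, 0.185, 0.054], 0.56), ([0.341, 0.321, 0.008], 0.5)]
224 176 [([0.346, -0.246, 0.02], 0.72), ([0.366, 0.176, 0.064], 0.65), ([0.309, 0.357, 0.015], 0.59)]
255 366 [([0.335, 0.32, 0.012], 0.69), ([0.365, 0.183, 0.066], 0.58)]
```

View pics/e.png

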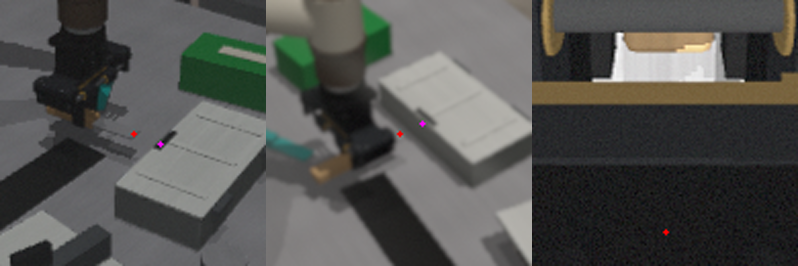

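```bash
cat >> h.py <<'E'
A=np.deg2rad(4.7); EX=np.array([np.cos(A),np.sin(A)]); CC=np.array([.630,.207])
def tcp(x,z):  # tcp for spatula tip at case x, z
    t=CC+EX*(x-.105); return [t[0],t[1],z-.0075]
def tipx(): 
    s=env.read_state(); return (np.array(s["position"][:2])-CC)@EX+.105, s["position"][2]+.0075, np.round(s["force"],1)
E
python3 - <<'E'
from h import *
for z in (.0550,.0565,.0535):
    env.move_straight(tcp(-.09,z),rate=.08)
    hit=env.move_straight(tcp(-.052,z),rate=.03,force_limit=4)
    print(z,hit,tipx())
    if tipx()[0]>-.066: break
f=env.grab_frame("scene"); cv2.imwrite("pics/f.png",cv2.resize(f["image"][120:250,220:390],None,fx=4,fy=4,interpolation=2))
E
```

```text
0.055 False (np.float64(-0.05215162975308375), np.float64(0.05501249646541733), array([-0.1,  0. , -1.9]))
```

View pics/f.png

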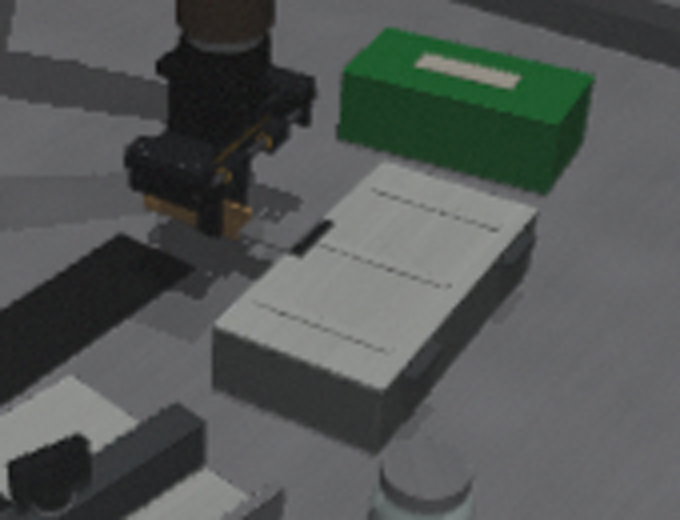

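```bash
python3 - <<'E'
from h import *
r=.125
for th in list(np.arange(.08,.29,.07))+["d"]+list(np.arange(.4,1.76,.12)):
    if th=="d": env.dwell(.3); continue
    q=tcp(.075-r*np.cos(th),.060+r*np.sin(th)-.0015)
    env.move_straight(q,rate=.06); print(round(th,2),*tipx(),round(env.read_state()["opening"],3))
env.dwell(.2); print(env.read_state()["clock"])
f=env.grab_frame("scene"); cv2.imwrite("pics/g.png",cv2.resize(f["image"][60:250,200:390],None,fx=3,fy=3,interpolation=2))
E
```

```text
0.08 -0.04947099048701832 0.06889732560179077 [-0.5  0.2 -1.7] 0.318
0.15 -0.04820636541804886 0.07771798020075649 [-0.8  0.6 -1. ] 0.32
0.22 -0.04655490402927644 0.08632001258895106 [ 0.2 -0.6 -1.7] 0.315
0.4 -0.039364930281393554 0.10787441555246788 [-0.   0.6 -0.7] 0.314
0.52 -0.03263930248538412 0.12124745947619422 [ 0.2  0.1 -0.9] 0.317
0.64 -0.02426950424501588 0.13383241362967596 [-0.9  0.1 -0.6] 0.315
0.76 -0.014550235865068234 0.14522668696313232 [ 0.8  0.2 -0.6] 0.318
0.88 -0.003557814243929369 0.15537503882252623 [ 0.2 -0.6 -1.4] 0.317
1.0 0.008531828350515719 0.16413265773508956 [ 0.5  0.9 -0.2] 0.316
1.12 0.021464319824925332 0.17128496526347234 [ 0.8 -1.2 -1. ] 0.316
1.24 0.035161157745699015 0.17687270147648695 [ 0.4  0.4 -0.9] 0.313
1.36 0.049547211616302544 0.1807550974825563 [-0.6  0.1 -0.5] 0.319
1.48 0.06437374415651384 0.18294720881670606 [-0.3  0.1 -0.8] 0.313
1.6 0.0793472108984592 0.18330815866893685 [ 0.1 -0.7 -0.7] 0.317
1.72 0.09424418546173802 0.18189094842935277 [-0.2  0.7 -0.6] 0.314
27.6667
```

View pics/g.png

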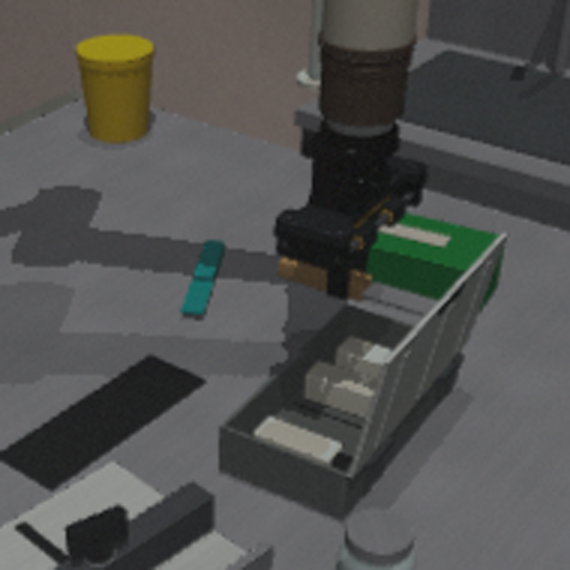

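```bash
python3 - <<'E'
from h import *
r=.125
for th in (1.78,1.83):
    print(env.move_straight(tcp(.075-r*np.cos(th),.060+r*np.sin(th)-.0015),rate=.06,force_limit=10),*tipx())
x=tipx()
env.move_straight(tcp(-.03,x[1]),rate=.12)
p=env.read_state()["position"]; env.move_straight([p[0],p[1],.21],rate=.12)
fs=[env.grab_frame(n) for n in("scene","side")]
# spatula back on the mat, flat: over the mat, same pose
d=np.array([.157,.9876]); c=np.array([.410,0.])+.025*d
yaw=np.rad2deg(np.arctan2(.9876,.157)); yaw=88; 
m=np.array([.409,.053]); # mat centre; spatula centre of length (x=+40 of tool) there
dd=np.array([np.cos(np.deg2rad(88)),np.sin(np.deg2rad(88))]); c=m-dd*.040+dd*.025
env.goto([c[0],c[1],.15],[-90,0,88]); env.dwell(.2)
fs2=[env.grab_frame(n) for n in("scene","side")]
A=[cv2.resize(f["image"][130:240,260:390],None,fx=3,fy=3,interpolation=2) for f in fs[:1]]+[cv2.resize(fs[1]["image"][110:220,180:310],None,fx=3,fy=3,interpolation=2)]
B=[cv2.resize(fs2[0]["image"][110:220,180:310],None,fx=3,fy=3,interpolation=2),cv2.resize(fs2[1]["image"][140:250,150:280],None,fx=3,fy=3,interpolation=2)]
cv2.imwrite("pics/i.png",np.vstack([np.hstack(A),np.hstack(B)])[:600])
E
```

```text
False 0.10142641572047933 0.1805736748635532 [ 0.8 -0.3 -0.7]
False 0.10754289492391955 0.17907377253376217 [-0.2  0.2 -0.1]
```

View pics/i.png

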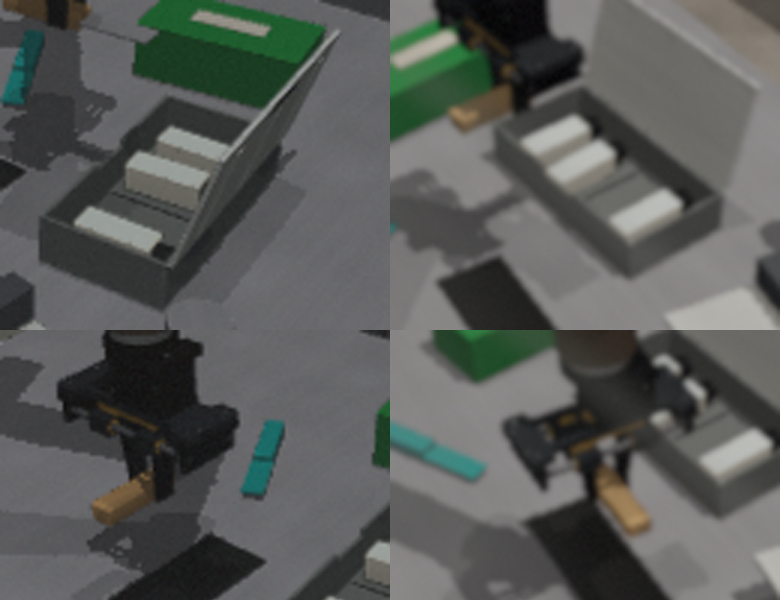

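```bash
python3 - <<'E'
from h import *
s=env.read_state(); p=s["position"]
print(env.move_straight([p[0],p[1],.0075],rate=.06,force_limit=5),env.read_state()["position"])
env.gripper_to(.6); env.dwell(.3)
env.move_straight([p[0],p[1],.2],rate=.12)
env.goto([.64,-.15,.32],[-90,0,90]); env.dwell(.3)
f=env.grab_frame("wrist"); import pickle; pickle.dump(f,open("w3.pkl","wb"))
cv2.imwrite("pics/j.png",cv2.resize(f["image"][:240,100:420],(800,600),interpolation=2))
for t in("knob_grip","bar_mid"):
    print(t,[(np.round(q["xyz"],3).tolist(),round(q["score"],2),[int(x) for x in proj(f,q["xyz"])]) for q in env.search_frame(f,t)[:3]])
g=env.grab_frame("scene");h=env.grab_frame("side")
for k in(g,h): print([(np.round(q["xyz"],3).tolist(),round(q["score"],2)) for q in env.search_frame(k,"spatula")[:3]])
print(env.read_state()["clock"])
E
```

```text
False [0.40877794 0.03829274 0.00770428]
knob_grip [([0.64, -0.205, 0.157], 0.7, [255, 132])]
bar_mid [([0.636, -0.231, 0.119], 0.91, [258, 111]), ([0.722, 0.068, 0.073], 0.33, [209, 286]), ([0.623, -0.226, 0.075], 0.19, [266, 115])]
[([0.454, 0.026, 0.016], 0.94), ([0.351, -0.249, 0.014], 0.85), ([0.347, 0.295, 0.008], 0.4)]
[([0.315, 0.356, 0.017], 0.78), ([0.439, 0.029, 0.018], 0.59), ([0.344, -0.243, 0.023], 0.57)]
39.0583
```

View pics/j.png

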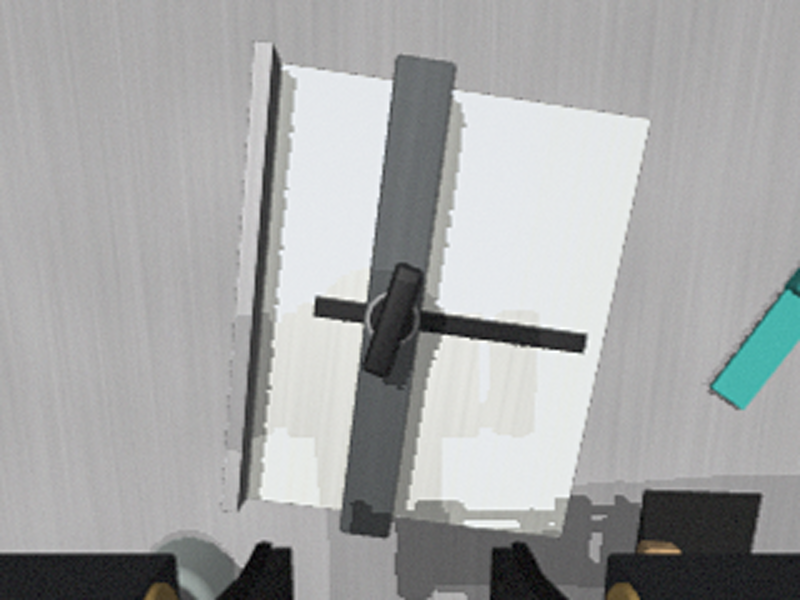

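```bash
python3 - <<'E'
from h import *
import pickle
f=pickle.load(open("w3.pkl","rb"))
P=lambda x,y,z:atz(f,100+x/2.5,y/2.5,z)[:2]
a,b=P(408,265,.1605),P(377,375,.1605); print("wing",a,b,(a+b)/2,np.linalg.norm(a-b),np.rad2deg(np.arctan2(*(b-a)[::-1])))
c=[P(*q,.1175) for q in((398,55),(457,63),(390,535),(341,530))]; print("bar",np.round(c,4),np.mean(c,0),"dir",[np.rad2deg(np.arctan2(*(v)[::-1])) for v in(c[3]-c[0],c[2]-c[1])])
d=[P(650,120,.075),P(565,535,.075)]; print("front",d,np.rad2deg(np.arctan2(*(d[1]-d[0])[::-1])),np.linalg.norm(d[1]-d[0]))
e=[P(277,45,.105),P(240,510,.105)]; print("fence top front edge",e,np.rad2deg(np.arctan2(*(e[1]-e[0])[::-1])),np.linalg.norm(e[1]-e[0]))
E
```

```text
wing [ 0.63073489 -0.23550891] [ 0.64535638 -0.18468177] [ 0.63804563 -0.21009534] 0.052888427109364956 73.95101733192674
bar [[ 0.6354 -0.3349]
 [ 0.6065 -0.3315]
 [ 0.639  -0.0865]
 [ 0.6677 -0.0895]] [ 0.63714853 -0.21060788] dir [np.float64(82.48361984368739), np.float64(82.43864818903653)]
front [array([ 0.49454143, -0.3163534 ]), array([ 0.52443629, -0.07099712])] 83.05317091612874 0.24717079662166758
fence top front edge [array([ 0.69604654, -0.34317598]), array([ 0.72915864, -0.09769961])] 82.3177885312735 0.24769953682155466
```

```bash
cat >> h.py <<'E'
SY=-7.4; sx=np.array([np.cos(np.deg2rad(SY)),np.sin(np.deg2rad(SY))]); sy=np.array([-sx[1],sx[0]]); SO=np.array([.616,-.2077])
def sh(x,y): return SO+sx*x+sy*y
def insh(p): d=np.array(p[:2])-SO; return d@sx,d@sy
def j6(d):
    j=np.array(env.read_state()["joint_positions"]); j[5]+=d; env.set_joints(j)
E
python3 - <<'E'
from h import *
k=np.array([.6377,-.2103])
env.goto([*k,.22],[-90,0,74]); env.gripper_to(.5)
env.move_straight([*k,.1265],rate=.08,force_limit=8)
env.gripper_to(0,40); env.dwell(.2)
s=env.read_state(); print(s["opening"]*87,s["position"],s["tool_rot"],s["joint_positions"])
for d in(25,25,25,18):
    j6(d); s=env.read_state(); print(s["tool_rot"][2],s["opening"]*87,np.round(s["force"],1),np.round(s["wrist_torque"],2),s["position"][:2])
env.dwell(.3)
f=env.grab_frame("scene");cv2.imwrite("pics/k.png",cv2.resize(f["image"][200:310,150:300],None,fx=4,fy=4,interpolation=2))
E
```

```text
13.419156373079161 [ 0.63981116 -0.21058348  0.12869842] [-9.03317167e+01 -9.52025265e-03  7.40454391e+01] [ -4.46777469  30.61100004   0.47265277   0.06581569 -59.53470062
 -11.5200216 ]
98.92339650947784 13.601975702702841 [1.5 0.1 1.5] [ 0.04 -0.51  0.1 ] [ 0.63972071 -0.21058333]
123.7422154153175 13.826342980899549 [ 2.2 -0.6  2. ] [ 0.01 -0.48  0.03] [ 0.63963932 -0.21055534]
148.5361705578479 13.667410883991607 [ 1.4 -0.   1.6] [-0.1  -0.4   0.04] [ 0.63955937 -0.21065277]
166.28820208197428 13.641834269564828 [ 1.4 -1.6  1.6] [-0.17 -0.39  0.07] [ 0.63946798 -0.21071432]
```

View pics/k.png

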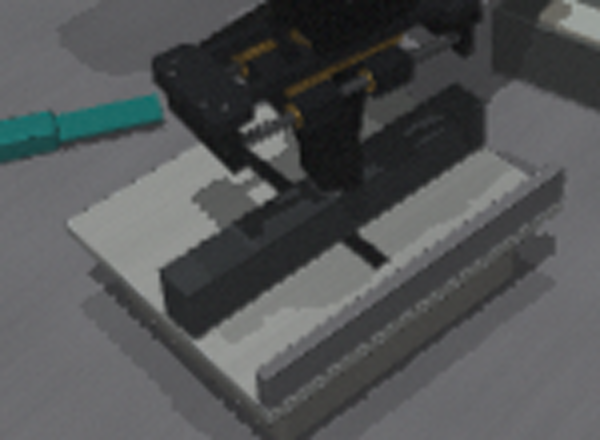

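```bash
python3 - <<'E'
from h import *
s=env.read_state(); p=s["position"]; d=-sx*.097
hit=env.move_straight([p[0]+d[0],p[1]+d[1],p[2]],rate=.06,force_limit=35)
s=env.read_state(); q=s["position"]; print(hit,s["force"],s["tool_rot"],s["opening"]*87,insh(p),insh(q))
env.gripper_to(.5); env.dwell(.2); print(env.read_state()["force"])
env.move_straight([q[0],q[1],.26],rate=.15)
env.goto([.56,-.13,.32],[-90,0,90]); env.dwell(.2)
f=env.grab_frame("wrist"); import pickle; pickle.dump(f,open("w4.pkl","wb"))
env.goto([.60,.26,.34],[-90,0,90]); env.dwell(.2)
g=env.grab_frame("wrist"); pickle.dump(g,open("w5.pkl","wb"))
for t in["bottle1","spatula"]: print(t,[(np.round(q["xyz"],3).tolist(),round(q["score"],2),[int(x) for x in proj(g,q["xyz"])]) for q in env.search_frame(g,t)])
print([(np.round(q["xyz"],3).tolist(),round(q["score"],2)) for q in env.search_frame(f,"knob_grip")])
cv2.imwrite("pics/l.png",np.hstack([cv2.resize(x["image"][:240,110:370],(400,369),interpolation=2) for x in(f,g)]))
print(env.read_state()["clock"])
E
```

```text
False [ 6.44283475 -2.20474865 -1.75676112] [-90.02476828   0.5361091  166.53834449] 13.781346250956632 (np.float64(0.023675941345850385), np.float64(5.876819948555849e-05)) (np.float64(-0.07147607946506561), np.float64(0.00037837427772144833))
[-0.5496424  -0.34587515  0.14929617]
bottle1 [([0.731, 0.18, 0.157], 0.65, [151, 113]), ([0.623, 0.304, 0.042], 0.61, [242, 186]), ([0.637, 0.115, 0.037], 0.6, [233, 73]), ([0.62, 0.233, 0.043], 0.58, [244, 146])]
spatula [([0.327, 0.329, 0.009], 0.97, [396, 194]), ([0.444, 0.061, 0.016], 0.87, [350, 39])]
[([0.546, -0.197, 0.157], 0.65)]
51.7167
```

View pics/l.png

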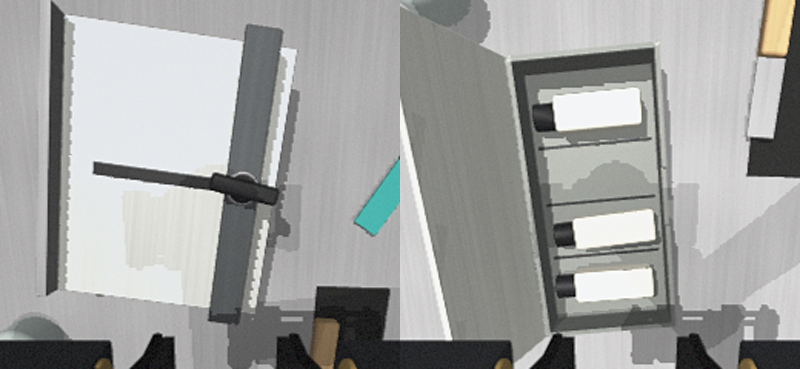

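```bash
cat >> h.py <<'E'
def whites(f,z,inside,minlen=.07):
    """white bottle bodies: list of (centre, angle deg) on plane z, filtered by inside(xy)"""
    hsv=cv2.cvtColor(f["image"],cv2.COLOR_BGR2HSV); m=((hsv[...,2]>225)&(hsv[...,1]<30)).astype(np.uint8)
    m=cv2.morphologyEx(m,cv2.MORPH_OPEN,np.ones((3,3),np.uint8))
    n,l,st,ce=cv2.connectedComponentsWithStats(m); out=[]
    for k in range(1,n):
        if st[k,4]<150: continue
        W=np.array([atz(f,u,v,z)[:2] for v,u in np.argwhere(l==k)],np.float32)
        (c,wh,a)=cv2.minAreaRect(W)
        if not inside(c) or not .07<max(wh)<.11: continue
        a=a if wh[0]>wh[1] else a+90
        out.append((np.array(c),(a+90)%180-90,np.round(wh,4)))
    return out
E
python3 - <<'E'
from h import *
import pickle
g=pickle.load(open("w5.pkl","rb"))
for c,a,wh in whites(g,.041,lambda c:.5<c[0]<.72 and .04<c[1]<.36): print(c,a,wh,np.array([(c-CC)@EX,(c-CC)@[-EX[1],EX[0]]]))
E
```

```text
[0.62840945 0.11220042] 5.039580821990967 [0.0899 0.0343] [-0.00935294 -0.09435047]
[0.61193621 0.23684256] 7.045119285583496 [0.0894 0.0341] [-0.01555779  0.03122233]
[0.61285186 0.30154872] 4.393582820892334 [0.0892 0.0344] [-0.0093433   0.09563588]
```

```bash
cat >> h.py <<'E'
def pick(c,a):
    env.goto([c[0],c[1],.2],[-90,0,a]); env.gripper_to(.53)
    h=env.move_straight([c[0],c[1],.0135],rate=.1,force_limit=8)
    env.gripper_to(0,35); env.dwell(.15)
    z=env.read_state()["position"][2]
    env.move_straight([c[0],c[1],.25],rate=.15)
    s=env.read_state(); print("pick",h,z,s["opening"]*87); return z-.005
def place(y,h,x=.0235):
    t=sh(x,y); env.goto([*t,.25],[-90,0,SY]); s=env.read_state(); print("carry",s["opening"]*87)
    env.move_straight([*t,.11],rate=.12)
    hit=env.move_straight([*t,.076+h],rate=.04,force_limit=6); s=env.read_state(); print("place",hit,s["position"][2]-h,s["opening"]*87)
    env.gripper_to(.5); env.dwell(.2); env.move_straight([*t,.25],rate=.15)
def look():
    env.goto([*(sh(.0,.0)+[0,.07]),.32],[-90,0,90]); env.dwell(.15); f=env.grab_frame("wrist"); return f
E
python3 - <<'E'
from h import *
h=pick([.6284,.1122],5.0); place(-.066,h)
f=look()
for c,a,wh in whites(f,.111,lambda c:abs(insh(c)[0])<.12): print(insh(c),a-SY,wh)
cv2.imwrite("pics/m.png",cv2.resize(f["image"][:240,110:410],None,fx=2,fy=2,interpolation=2))
print(env.read_state()["clock"])
E
```

```text
pick False 0.013834960466177583 35.54969422107578
carry 35.67303557422821
place False 0.0758960503969828 35.82662328214006
(np.float64(-0.09262680640163243), np.float64(-0.06014318779869587)) 89.85297241210938 [0.106  0.0058]
64.4667
```

View pics/m.png

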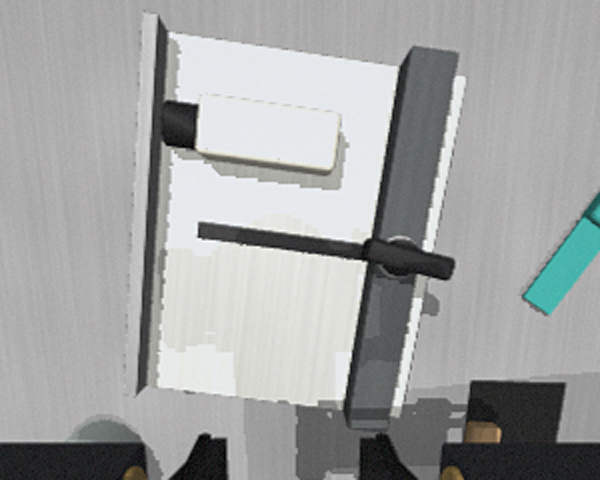

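Bottle 1 lies square with its cap by the fence (180,122). The bar is clear, and the knob wing is along the slot at (410,255). Now the other two.

```bash
python3 - <<'E'
from h import *
h=pick([.6119,.2368],7.0); place(0,h)
env.goto([.60,.26,.34],[-90,0,90]); env.dwell(.2); g=env.grab_frame("wrist")
w=[x for x in whites(g,.041,lambda c:.5<c[0]<.72 and .04<c[1]<.36)]; print(w)
c,a,_=max(w,key=lambda x:x[0][1])
h=pick(c,a); place(.066,h)
f=look()
env.goto([.60,.26,.34],[-90,0,90]); env.dwell(.2); g=env.grab_frame("wrist")
cv2.imwrite("pics/n.png",np.hstack([cv2.resize(x["image"][:240,110:370],(400,369),interpolation=2) for x in(f,g)]))
print(env.read_state()["clock"])
import pickle; pickle.dump(f,open("w6.pkl","wb")); pickle.dump(g,open("w7.pkl","wb"))
E
```

```text
pick False 0.013805719749041948 35.70155888065844
carry 36.11152479401813
place False 0.07596387474739714 36.26136885336657
[(array([0.61263198, 0.30188134]), 3.8048043251037598, array([0.0896, 0.0341]))]
pick False 0.01382627996131118 36.07133446878985
carry 35.73544018518107
place False 0.07598065004791354 35.55519824858723
93.575
```

View pics/n.png

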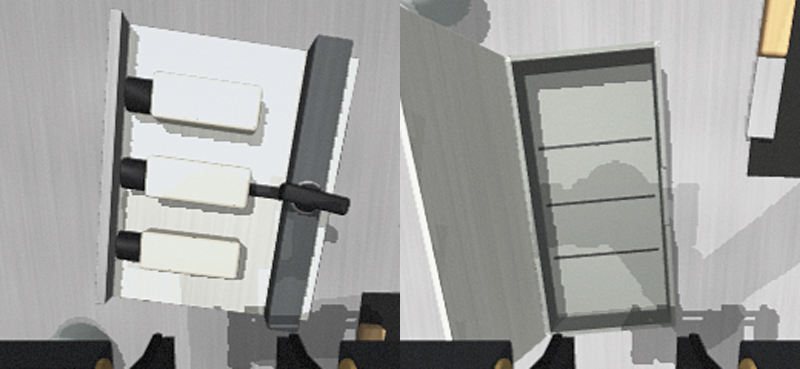

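```bash
python3 - <<'E'
from h import *
t=sh(-.0715,.0004)
env.goto([*t,.25],[-90,0,166.5]); env.gripper_to(.45)
env.move_straight([*t,.1287],rate=.1,force_limit=8)
print(insh(env.read_state()["position"]),env.read_state()["position"][2])
env.gripper_to(0,40); env.dwell(.2); p=env.read_state()["position"]; print(insh(p),env.read_state()["force"],env.read_state()["opening"]*87)
d=sx*.048
hit=env.move_straight([p[0]+d[0],p[1]+d[1],p[2]],rate=.03,force_limit=18)
s=env.read_state(); print(hit,insh(s["position"]),s["force"])
env.dwell(.4); s=env.read_state(); print(insh(s["position"]),s["force"],s["opening"]*87)
f=env.grab_frame("scene");g=env.grab_frame("side")
cv2.imwrite("pics/o.png",np.hstack([cv2.resize(f["image"][200:310,150:300],(400,293),interpolation=2),cv2.resize(g["image"][180:290,260:410],(400,293),interpolation=2)]))
E
```

```text
(np.float64(-0.0709759479010966), np.float64(0.0003679525719017497)) 0.1294470991580029
(np.float64(-0.07133314374719407), np.float64(0.00030148228094806364)) [-0.36280843 -0.67772647  2.70991201] 13.576681622239452
True (np.float64(-0.03035877803381046), np.float64(0.00015427289422786998)) [-2.15841442  0.28318351  3.49056177]
(np.float64(-0.030369518095934515), np.float64(0.00014746974397237192)) [-0.70566986  1.68886567  4.68650917] 13.362656897805735
```

View pics/o.png

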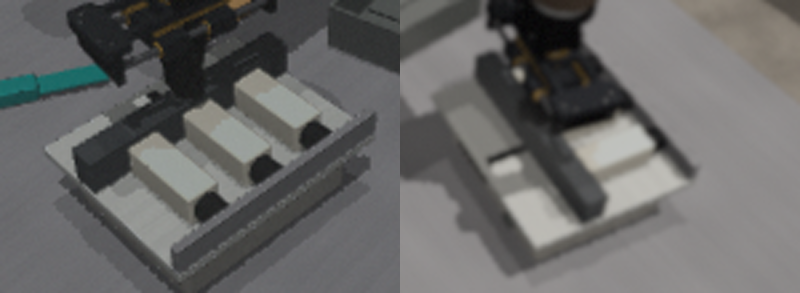

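```bash
python3 - <<'E'
from h import *
for d in(-26,-26,-26,-26):
    j6(d); s=env.read_state(); print(round(s["tool_rot"][2],1),s["opening"]*87,np.round(s["force"],1),np.round(s["wrist_torque"],2),insh(s["position"]))
env.dwell(.2); env.gripper_to(.5); env.dwell(.2)
p=env.read_state()["position"]; env.move_straight([p[0],p[1],.26],rate=.15)
f=look(); print(env.read_state()["clock"])
env.goto([.43,.13,.30],[-90,0,90]); env.dwell(.2); g=env.grab_frame("wrist")
import pickle; pickle.dump(f,open("w8.pkl","wb")); pickle.dump(g,open("w9.pkl","wb"))
cv2.imwrite("pics/p.png",np.hstack([cv2.resize(x["image"][:240,110:370],(400,369),interpolation=2) for x in(f,g)]))
E
```

```text
140.6 13.728060341320825 [-1.1  2.1  4.4] [ 0.55 -0.07 -0.07] (np.float64(-0.030327188272420327), np.float64(0.0002542109787997019))
114.8 14.158507493803505 [-0.7  2.2  3.5] [ 0.59 -0.23 -0.08] (np.float64(-0.030241065401203852), np.float64(0.00033430188660376334))
88.9 13.852068752117583 [-1.7  1.8  4.7] [ 0.53 -0.19 -0.03] (np.float64(-0.030174524545743486), np.float64(0.00036166053481355713))
63.1 13.883426440089323 [-1.3  1.8  3.7] [ 0.49 -0.4  -0.08] (np.float64(-0.030074830425340177), np.float64(0.00037142276962559085))
104.8167
```

View pics/p.png

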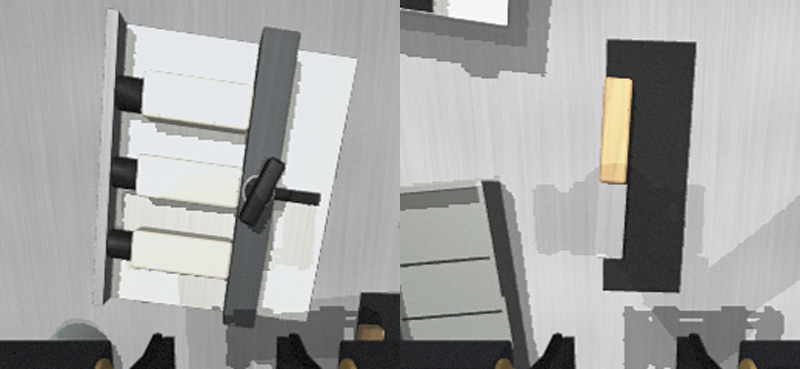

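```bash
cat > sp.py <<'E'
from h import *
def handle(f):
    hsv=cv2.cvtColor(f["image"],cv2.COLOR_BGR2HSV); hsv[215:]=0
    wood=((hsv[...,0]>5)&(hsv[...,0]<25)&(hsv[...,1]>90)&(hsv[...,2]>90)).astype(np.uint8)
    n,l,st,ce=cv2.connectedComponentsWithStats(wood); k=1+np.argmax(st[1:,4])
    W=np.array([atz(f,u,v,.02)[:2] for v,u in np.argwhere(l==k)],np.float32); c,wh,a=cv2.minAreaRect(W)
    return np.array(c),(a if wh[0]>wh[1] else a+90),wh
E
python3 - <<'E'
from sp import *
import pickle
f=pickle.load(open("w9.pkl","rb")); c,a,wh=handle(f); a%=180; print(c,a,wh)
P=lambda x,y:atz(f,110+(x-400)*.65,y*.65,.003)[:2]
m=np.array([P(607,40),P(696,43),P(681,292),P(603,291)]); M=m.mean(0); print(m,M)
my=np.rad2deg(np.arctan2(*((m[3]+m[2]-m[0]-m[1]))[::-1])); print(my)
env.goto([*c,.15],[-90,0,a]); env.gripper_to(.6)
env.move_straight([*c,.0075],rate=.08,force_limit=8); env.gripper_to(0,40); env.dwell(.2)
z=env.read_state()["position"][2]; print(z,env.read_state()["opening"]*87)
env.move_straight([*c,.08],rate=.1)
dd=np.array([np.cos(np.deg2rad(my)),np.sin(np.deg2rad(my))]); t=M-dd*.04
env.move_straight([*t,.08],[-90,0,my],rate=.08)
print(env.move_straight([*t,z+.0005],rate=.05,force_limit=5))
env.gripper_to(.5); env.dwell(.2); env.move_straight([*t,.2],rate=.15)
env.goto([.43,.13,.30],[-90,0,90]); env.dwell(.2); g=env.grab_frame("wrist"); print(handle(g))
s=env.grab_frame("scene"); print(env.read_state()["clock"])
cv2.imwrite("pics/q.png",np.hstack([cv2.resize(g["image"][:240,110:370],(400,369),interpolation=2),cv2.resize(s["image"][110:310,150:367],(400,369),interpolation=2)]))
E
```

```text
[0.43922338 0.00706819] 86.0997543334961 (0.09978052228689194, 0.027453966438770294)
[[ 0.44712458 -0.08013584]
 [ 0.35806805 -0.07733604]
 [ 0.36408997  0.1806396 ]
 [ 0.45522991  0.17928778]] [0.40612813 0.05061388]
88.43596548702973
0.007575934986166304 27.763595899589436
False
(array([0.4041397 , 0.01059325]), 88.26334381103516, (0.09877876937389374, 0.028622621670365334))
116.575
```

View pics/q.png

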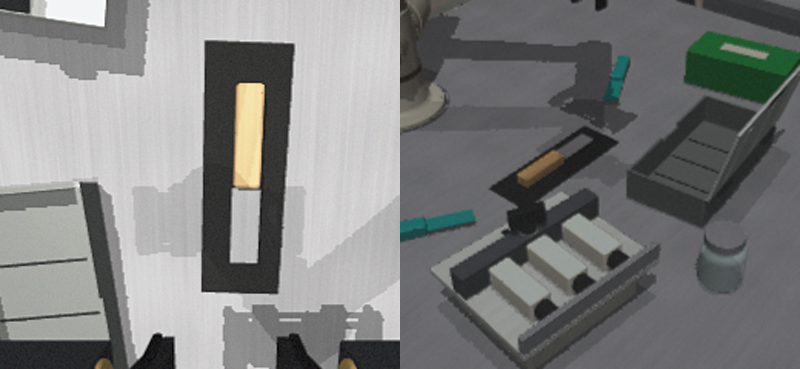

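```bash
python3 -c "
from h import *
env.close_job()"
```

```text
the job is handed in; nothing more can be done
```

The job is done and handed in at about 117 s of the 210 s limit. `close_job` reports no verdict, so the result rests on my own checks below.

**What I did**
- I levered the lid open with the wooden spatula's blade in the notch. It leans back past upright, at about 1.8 rad judged from the tool path and the pictures.
- I turned the knob loose, to about 0.1 rad, and then drew the bar back.
- I moved all three bottles that were in the case onto the shaker platform.
- I pushed the bar up with the knob loose until contact stopped it, then turned the knob to about 1.9 rad.

**Last checks**
- The last pictures show the three bottles square, caps at the fence and bases at the bar, with the case empty and the lid open. The jar and tissue box look undisturbed. The wash bottle was not in the last picture, but the arm never worked near it.
- The spatula had been knocked about 4 cm, to the edge of the mat, so I picked it up and re-laid it. Its handle is now within about 2 mm of the mat's long axis.

**Disagreement**
- Bar reading: the tool position puts the bar at 0.063, while its measured travel gives 0.0655. I took the difference as a grip offset on the knob, since the bottles stopped the bar. Both values are inside the 0.061–0.072 band.

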